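Scan the yellow canister and rehang the scanner

ROBOT

A 6-joint arm with a two-finger parallel gripper is mounted at the origin on the work surface. World frame = base frame: x ahead of the robot, y to its left, z up, the work surface at z = 0. Lengths are in mm, angles in rad, forces in N, time in s.
With the tool pointing down it reaches from about 150 to 775 mm from the base axis. Payload 6.1 kg.
Tool frame: the origin (TCP) lies midway between the tips of the shut fingers; the grasp point (between the pads) lies 19 mm behind it; z points along the fingers, y is the line along which they close (so a half turn about z gives the same grasp; the last joint's range is limited). The gripper opens to 85 mm and grips with 20 to 120 N. Pads are 22 mm wide; open, the fingers measure 114 mm over their backs; the gripper's body (76 mm by 85 mm) begins 54 mm behind the grasp point. The pads swing forward as they close: fully open they stand 13 mm farther back than shut.
Start: joints at [-1.178, 0.126, -0.04, 1.405, 0, 1.571], TCP at [200.95, -485.002, 208.395] pointing down, gripper open.
Joint ranges: [-2.72, 2.72], [-0.95, 1.95], [-1.27, 1.35], [-1.78, 2.02], [-1.46, 1.47], [-3.14, 3.14]. Speed limits (rad/s): [2.39, 2.39, 3.01, 3.14, 3.14, 3.14].

INTERFACE

Orientations are given as a unit quaternion [w, x, y, z].
In Python, from station import arm gives the robot as it stands.
- The arm moves only by the shell command python3 -m handwheel 'ROWS' [FORCE]. ROWS is JSON, a list of rows, each a list of 3 entries, a list of its own where there are three numbers: the turn, a rotation vector about the world's x, y, z normalised to -1 to 1, where 1 is 0.15 rad, then the shift along the world's x, y, z normalised to -1 to 1, where 1 is 0.05 m, then the opening, from 0 (shut) to 1 (fully open). A call has 1 to 8 rows; each row shifts and turns the commanded pose from where the row before left it; what a row does not reach is not made up. A row lasts 1/10 s, in which the tool goes at most 50 mm and 8.59 degrees, less where a joint would pass 70% of its speed; a pose out of reach is approached as far as the arm can. A call with a number of a shift or a turn outside -1 to 1 is refused whole. A call with a gripper value outside its range is refused whole. The fingers move at their own pace and stop on an object; FORCE is the grip in N (left out, the last holds). Time passes only in rows, so rows that do not move let the fingers close. It gives the time, the measured TCP pose, the force, the opening and the grip force at its end, in the units of the state.
- arm.observe(): the state, without advancing time (a new reading comes with each control period).
- arm.get_image(name): name is "side" or "top"; returns a dict with "img" (384x512x3 uint8, red, green, blue), "K" (3x3 intrinsics, pixels), "k1" (the pictures are not rectified: a ray, as slopes to the right and down, at radius r is drawn at 1 + k1 r^2 times it, then the intrinsics apply), "R" (3x3) and "t" (3): a world point X has camera coordinates R X + t. Camera axes: x right, y down, z forward; pixel columns grow to the right and rows downward; lengths in mm; the calibration is good to about 2 mm. A picture is of the moment at which its call begins. There is no depth.
- arm.job_done(): hands the job in; it is judged then, once.
The state is a dict: "t": time; "joint_pos": joint angles; "joint_velocities": joint speeds; "tau": joint torques, N m; "tcp_pos": TCP position; "tool_rot": TCP orientation; "ft_force": force on the tool from outside, world axes, zero at the start; "ft_torque": the same for the moment, N m; "gripper_width": finger opening in mm; "grip_force": force on a finger pad.
Only numpy, scipy, OpenCV 4.12 (cv2) and the standard library are available. Lean on these libraries where they do the work, as an engineer would, in place of code of your own. Each camera call takes 0.05 s, during which the arm holds its last target. There are 200 camera calls.

TASK

Lift the wand scanner off its two-pronged hook and read the barcode on the yellow-lidded canister: point the scanner's window squarely at the middle of the label from about 7 cm away and hold it quite still there for at least two full seconds. Then hang the scanner back on the prongs as it was, upright with its collar resting on both, and let go. Do not bump the canisters with the scanner, and leave the canisters, bottle, jar and pepper mill where they stand.

Things in the scene. Friction and masses are not known exactly. Their poses are not given: they have to be found in the camera images.
- scanner: Loose wand scanner, 193 mm, 0.24 kg, hanging by its collar. Origin: centre of the collar's underside, z up along the wand. Sizes x by y: black grip 28 x 32 mm, z +8 to +88; orange collar 34 x 64, z 0 to +8; grey round shank 26 thick, z -70 to 0; orange head 40 x 60, z -105 to -70 (too wide to rise between the prongs). Reads along -z, out of the red window in its lower end.
- nose (a point): Centre of the scanner's window, at z = -105 mm on the scanner.
- spot (a point): The point on the scanner's reading axis 70 mm beyond its window (z = -175 mm on the scanner); turns with the scanner.
- stand: Fixed hook stand. Origin: centre of the underside of its dark base (170 x 120 x 12 mm), z up. Post and crosshead at its rear (x +38 to +65 mm, 140 mm high). Two steel prongs 10 mm wide and high, at y -24 and +24 (38 mm clear gap), tops at z 140, run forwards to x -85, where upturned tips 8 mm long rise to z 155. The scanner leaves by rising over the tips, then coming out forwards (-x).
- hang_point (a point): Where the scanner's origin belongs when hung: midway between the prongs, level with their tops, at x = -45 mm, y = 0, z = 140 mm on the stand; axes parallel to the stand's.
- canister_yellow: A loose canister (0.9 kg) with a sloping lid: cream body 105 mm deep (x) by 96 mm wide (y), 55 mm tall at its front (-x) and 129 mm at its rear, origin at the centre of its underside; the yellow lid (10 mm thick) covers the whole slope, leans 35 deg towards the front and carries a barcode label, the one to scan.
- label_yellow: The flat white barcode label (48 x 66 mm, black bars) at the middle of the yellow lid; origin at the centre of its face, its z axis points straight out of its face (forwards and up, 35 deg off vertical), its y axis runs sideways. It is fixed to the canister, 100 mm above the counter, 5.5 mm forward of the canister's origin.
- canister_blue: A loose canister (0.9 kg) with a sloping lid: cream body 105 mm deep (x) by 96 mm wide (y), 55 mm tall at its front (-x) and 129 mm at its rear, origin at the centre of its underside; the blue lid (10 mm thick) covers the whole slope, leans 35 deg towards the front and carries a barcode label.
- canister_green: A loose canister (0.9 kg) with a sloping lid: cream body 105 mm deep (x) by 96 mm wide (y), 55 mm tall at its front (-x) and 129 mm at its rear, origin at the centre of its underside; the green lid (10 mm thick) covers the whole slope, leans 35 deg towards the front and carries a barcode label.
- mill: Dark wooden pepper mill, loose, 190 mm tall, at most 54 mm thick, origin at the centre of its underside. Leave it alone.
- oil: Green oil bottle with a black cap, loose, 200 mm tall, 56 mm thick, origin at the centre of its underside. Leave it alone.
- spice: Terracotta-coloured spice jar with a steel lid, loose, 85 mm tall, 58 mm thick, origin at the centre of its underside. Leave it alone.
- board_edge (a point): Middle of the far (+x) top edge of the fixed wooden chopping board, which reaches 200 mm back from here towards the robot and 180 mm to each side, 28 mm thick; a corn cob lying on it rises to 75 mm above the counter. Only an obstacle.
There are look-alikes about, which are no part of the job. Leave any pink look-alike of the scanner alone. What is shaped like the canister_yellow but purple is not meant.

How it is judged:
By the outcome, as a careful person would: the job done as asked, in the order asked, and still so for the second after the job is handed in, with the robot touching nothing.
It also fails if it takes over 64 s, if anything falls off the work surface, if the arm or the gripper's body presses on something with over 40 N, if the wrist force passes 120 N, or if a joint passes its speed limit or range.

## Working session

There is one attempt and no reset: what is moved stays moved. The work goes in short steps, Python scripts to look and compute and a shell command to move; the robot and the scene stay as the last step left them, time stands still between calls to the robot, and variables do not carry over. Pictures are saved under pics/ and viewed, at most 10 in all, crops included, and the job is handed in when it is done.

```bash
mkdir -p pics; ls; python3 - <<'E'
from station import arm
import cv2,numpy as np,pickle
d={}
for n in("side","top"):
    g=arm.get_image(n);d[n]=g;cv2.imwrite(f"pics/{n}0.png",cv2.resize(g["img"][:,:,::-1],(800,600)))
    print(n,g["K"],g["k1"],g["R"],g["t"])
pickle.dump(d,open("d0.pkl","wb"))
print(arm.observe())
E
```

```text
pics
side [[353.6629654    0.         258.7693602 ]
 [  0.         353.6629654  188.41534017]
 [  0.           0.           1.        ]] -0.04433848905644286 [[-0.98578013 -0.16744619  0.01411783]
 [-0.13806199  0.75916037 -0.63609309]
 [ 0.09579367 -0.62899706 -0.77148316]] [447.57227942 129.14940357 991.85552707]
top [[415.28144791   0.         252.53974017]
 [  0.         415.28144791 195.97114235]
 [  0.           0.           1.        ]] -0.042193692539242635 [[ 0.03000692 -0.99951633  0.00816653]
 [-0.99703243 -0.03050983 -0.0706787 ]
 [ 0.07089367 -0.00602145 -0.9974657 ]] [  -4.91050469  464.49100911 1147.75089964]
{'t': 0.1, 'joint_pos': array([-1.17796743e+00,  1.26326836e-01, -4.04854488e-02,  1.40542278e+00,
       -1.24819334e-05,  1.57079168e+00]), 'joint_velocities': array([1.46902469e-04, 6.40677186e-04, 2.46645837e-03, 2.01965893e-03,
       5.82864420e-04, 2.08865817e-05]), 'tau': array([-1.93774758e-05, -4.36903775e+01,  3.53605771e+01,  1.36394153e-02,
       -6.08283062e-05, -1.33210341e-05]), 'tcp_pos': array([ 200.81422522, -484.64085945,  207.71249513]), 'tool_rot': array([-7.04318413e-04,  9.80771908e-01,  1.95156211e-01, -1.46506779e-04]), 'ft_force': array([-0.42557436, -0.79825273, -0.46156167]), 'ft_torque': array([0.07070085, 0.01031301, 0.0296289 ]), 'grip_force': 0.0, 'gripper_width': 85.79278378361465}
```

View pics/side0.png

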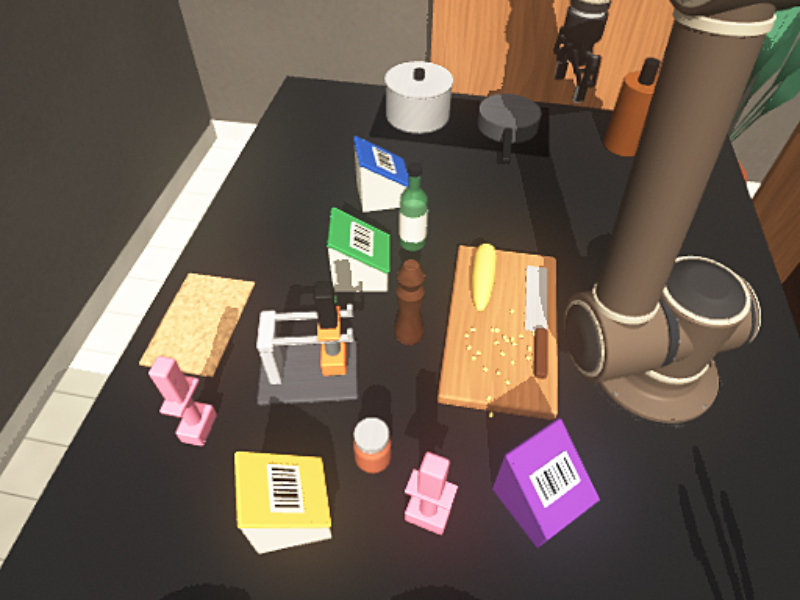

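View pics/top0.png

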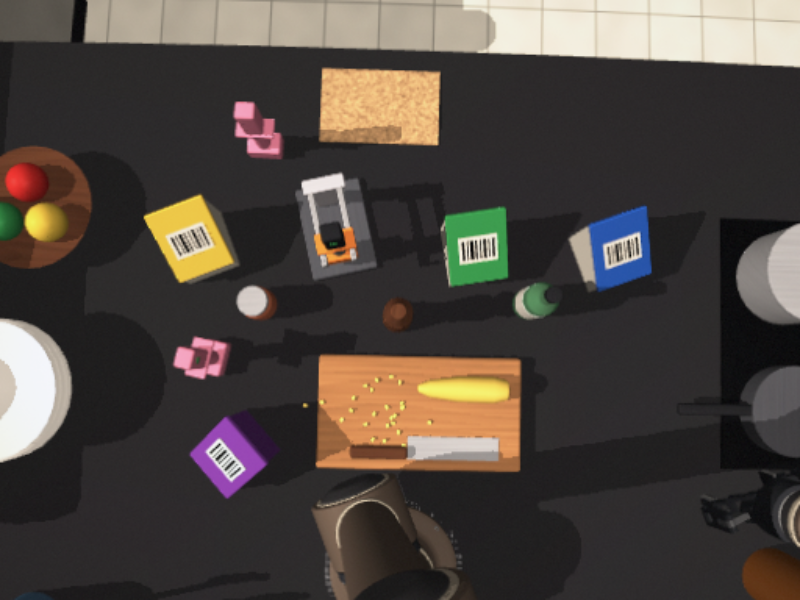

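The side view shows the orange scanner on its stand at (330,330) and the yellow canister at (282,492). In the top view they are at (335,240) and (190,238).

Possible mix-ups:
- **Scanner:** the pink wands at side (185,400) and (432,495).
- **Canister:** purple at side (550,482), green at (358,240), blue at (382,165).

By the description I choose the orange scanner with the black grip and the yellow canister. I'll check both in close crops.

```bash
python3 - <<'E'
import pickle,cv2
d=pickle.load(open("d0.pkl","rb"))
cv2.imwrite("pics/topc.png",cv2.resize(d["top"]["img"][105:190,88:248,::-1],None,fx=5,fy=5,interpolation=cv2.INTER_CUBIC))
cv2.imwrite("pics/sidec.png",cv2.resize(d["side"]["img"][170:360,140:260,::-1],None,fx=3.15,fy=3.15,interpolation=cv2.INTER_CUBIC))
E
```

```text
(no output)
```

View pics/topc.png

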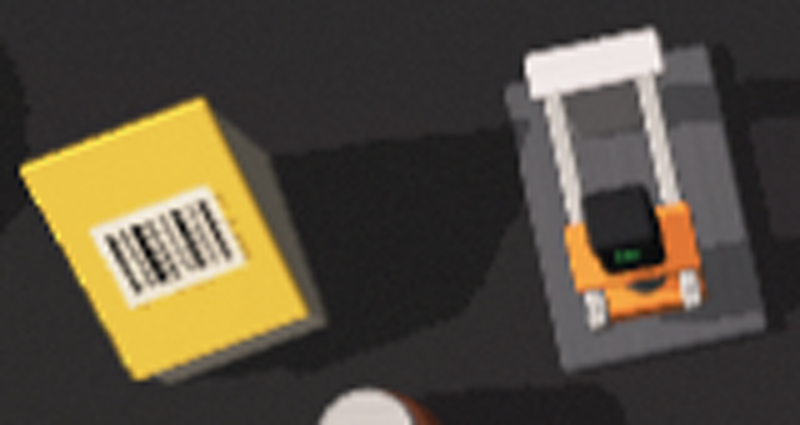

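View pics/sidec.png

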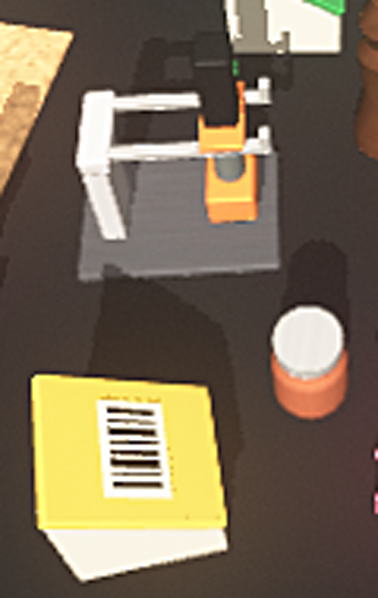

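The crops confirm the orange scanner with its black grip on the two prongs, and the yellow-lidded canister with its label. Next I'll fit poses from the corner pixels in both views.

```bash
cat > geo.py <<'E'
import numpy as np,pickle
from scipy.optimize import least_squares
from scipy.spatial.transform import Rotation as Ro
d=pickle.load(open("d0.pkl","rb"))
def proj(n,X):
    g=d[n];c=np.atleast_2d(X)@g["R"].T+g["t"];s=c[:,:2]/c[:,2:]
    s=s*(1+g["k1"]*(s**2).sum(1,keepdims=True));return s@np.diag(np.diag(g["K"])[:2])+g["K"][:2,2]
def orig(n,p):
    return (np.array(p)+.5)/(5 if n=="top" else 3.15)-.5+((88,105) if n=="top" else (140,170))
def fit(pts,x0,z=0):
    def X(q,P): c,s=np.cos(q[2]),np.sin(q[2]);P=np.array(P,float);return np.c_[q[0]+c*P[:,0]-s*P[:,1],q[1]+s*P[:,0]+c*P[:,1],P[:,2]+z]
    def f(q): return np.concatenate([(proj(n,X(q,[p]))-orig(n,u)).ravel() for n,p,u in pts])
    r=least_squares(f,x0,loss="soft_l1",x_scale=[100,100,1]);return r.x,f(r.x).reshape(-1,2)
def bp(n,u,z):  # 800x600 full-picture pixel -> xy at height z
    u=np.array(u)*.64;return least_squares(lambda q:(proj(n,[q[0],q[1],z])-u).ravel(),[400,0],x_scale=100).x
E
python3 - <<'E'
from geo import *
np.set_printoptions(precision=2,suppress=True)
st=[("top",(85,60,12),(505,85)),("top",(85,-60,12),(712,45)),("top",(-85,60,12),(568,370)),("top",(-85,-60,12),(765,325)),
("top",(-81,24,155),(595,292)),("top",(-81,-24,155),(690,272)),
("side",(85,60,0),(80,279)),("side",(-85,60,0),(279,271)),("side",(-81,24,155),(265,128)),("side",(-81,-24,155),(265,82))]
s,r=fit(st,[500,100,0]);print("stand",s);print(r.T)
a=np.radians(35);L=lambda x,y:(-5.5+x*np.cos(a),y,100+x*np.sin(a))
ca=[("top",(46.8,48,136.7),(20,170)),("top",(46.8,-48,136.7),(205,97)),("top",(-58.2,48,63.2),(135,380)),("top",(-58.2,-48,63.2),(310,318)),
("top",L(24,33),(90,230)),("top",L(24,-33),(207,185)),("top",L(-24,33),(130,307)),("top",L(-24,-33),(247,265)),
("side",(46.8,48,136.7),(40,525)),("side",(-58.2,48,63.2),(225,525)),("side",(46.8,-48,136.7),(35,378)),("side",(-58.2,-48,63.2),(208,388)),
("side",L(24,-33),(105,400)),("side",L(-24,-33),(160,405)),("side",L(24,33),(107,495)),("side",L(-24,33),(172,498))]
c,r=fit(ca,[500,250,.3]);print("can",c);print(r.T)
sc=[("top",(17,32,8),(565,225)),("top",(17,-32,8),(685,203)),("top",(-17,32,8),(575,292)),("top",(-17,-32,8),(703,272)),("top",(14,16,88),(585,192)),("top",(14,-16,88),(648,185))]
w,r=fit(sc,[500,100,0],140);print("scan",w);print(r.T)
C,S=np.cos(s[2]),np.sin(s[2]);print("hang",s[0]-45*C,s[1]-45*S)
for n,u,z in [("top",(397,310),190),("top",(545,298),200),("top",(254,300),85),("side",(408,338),0),("side",(410,245),0),("side",(372,465),0),("top",(195,358),190),("top",(246,112),190),("top",(476,210),133),("top",(480,283),60)]: print(n,u,bp(n,u,z))
E
```

```text
stand [605.51 120.03   0.23]
[[ 0.01 -0.17 -1.22  1.05  0.51  0.48 -0.84  0.23 -0.57 -0.58]
 [-0.89 -1.15  0.12  0.67  4.8   4.95  0.55  0.07  0.45 -0.68]]
can [564.02 361.37   0.39]
[[ 0.27 -1.35 -0.12 -1.77 -0.99 -0.52 -0.65 -0.7   1.93  0.49  1.56  0.07
  -2.53  0.21 -0.88 -0.33]
 [ 0.27  1.77 -0.24 -0.22 -0.32 -0.16 -0.14 -0.4  -2.   -1.65 -1.13  0.04
  -0.12 -0.29  0.29 -0.27]]
scan [557.03 108.85   0.19]
[[ 0.01  1.23  0.1  -0.22 -0.98  0.08]
 [ 0.    0.29 -0.13 -0.26  0.47 -0.36]]
hang 561.7174251077004 109.67467887200067
top (397, 310) [446.4    6.37]
top (545, 298) [ 470.85 -217.62]
top (254, 300) [462.79 247.36]
side (408, 338) [444.22  17.09]
side (410, 245) [ 479.41 -221.6 ]
side (372, 465) [460.23 267.9 ]
top (195, 358) [363.91 311.13]
top (246, 112) [749.69 251.93]
top (476, 210) [ 617.89 -118.49]
top (480, 283) [ 506.2  -137.44]
```

```bash
python3 -m handwheel '[[[0,0,-0.07],[0.2,0.3,0.4],1],[[0,0,-0.07],[0.36,0.6,0.4],1],[[0,0,-0.07],[0.36,0.6,0.4],1],[[0,0,-0.07],[0.36,0.6,0.4],1],[[0,0,-0.07],[0.36,0.6,0.4],1],[[0,0,-0.07],[0.36,0.6,0.4],1],[[0,0,-0.07],[0.36,0.6,0],1],[[0,0,-0.07],[0.36,0.6,0],1]]' 60
python3 -m handwheel '[[[0,0,-0.07],[0.36,0.6,0],1],[[0,0,-0.07],[0.36,0.6,0],1],[[0,0,-0.07],[0.36,0.6,0],1],[[0,0,-0.07],[0.36,0.6,0],1],[[0,0,-0.07],[0.36,0.6,0],1],[[0,0,-0.07],[0.36,0.6,0],1],[[0,0,-0.07],[0.36,0.6,0],1],[[0,0,-0.07],[0.36,0.6,0],1]]'
```

```text
t: 0.9
tcp_pos: [337.6, -258.9, 328.9]
tool_rot: [0.0, 0.988, 0.153, 0.0]
ft_force: [1.2, -0.2, 0.7]
gripper_width: 85.3
grip_force: 0.0
t: 1.7
tcp_pos: [481.4, -18.6, 328.1]
tool_rot: [0.0, 0.994, 0.112, -0.0]
ft_force: [-0.7, -0.6, -0.3]
gripper_width: 85.3
grip_force: 0.0
```

```bash
python3 -m handwheel '[[[0,0,0],[0.31,0.51,0],1],[[0,0,0],[0.31,0.51,0],1],[[0,0,0],[0.31,0.51,0],1],[[0,0,0],[0.31,0.51,0],1],[[0,0,0],[0.31,0.51,0],1],[[0,0,0],[0,0,-0.6],1],[[0,0,0],[0,0,-0.6],1],[[0,0,0],[0,0,0],1]]'
python3 - <<'E'
from station import arm
import cv2,numpy as np
a=arm.get_image("side")["img"][130:310,150:270,::-1];b=arm.get_image("top")["img"][95:185,175:265,::-1]
a=cv2.resize(a,(400,600),interpolation=cv2.INTER_CUBIC);b=cv2.resize(b,(400,400),interpolation=cv2.INTER_CUBIC)
b=cv2.copyMakeBorder(b,0,200,0,0,cv2.BORDER_CONSTANT)
cv2.imwrite("pics/app.png",np.hstack([a,b]))
E
```

```text
t: 2.5
tcp_pos: [556.4, 107.4, 263.5]
tool_rot: [0.0, 0.994, 0.112, -0.004]
ft_force: [-1.3, -0.4, 0.2]
gripper_width: 85.3
grip_force: 0.0
```

View pics/app.png

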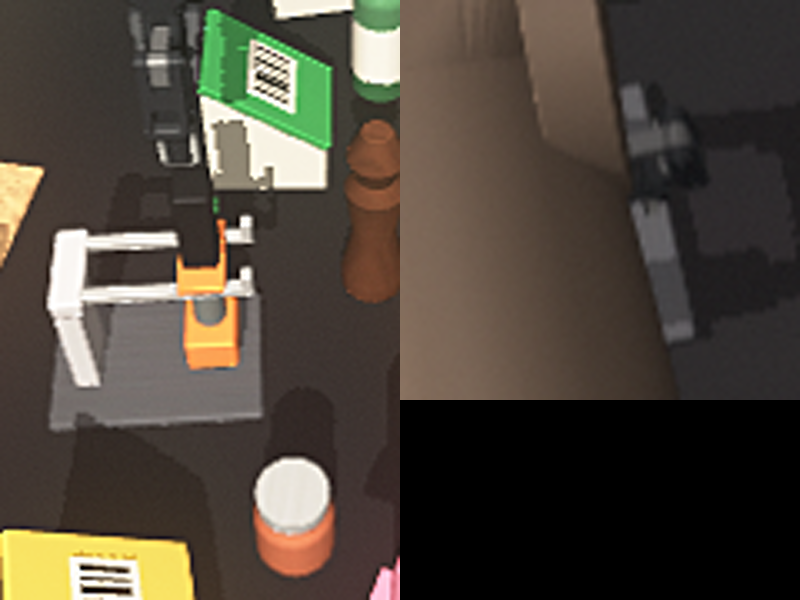

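The side crop shows the near finger tip at (178,158), just above and slightly left of the black grip at (197,200). The arm hides the scanner in the top view. I'll check these pixels against the projections.

```bash
python3 - <<'E'
from geo import *
np.set_printoptions(precision=1,suppress=True)
f=lambda X:((proj("side",X)-[150,130])*3.333)[0]
yw=.224;ey=np.array([-np.sin(yw),np.cos(yw),0]);ex=np.array([np.cos(yw),np.sin(yw),0])
for nm,o in(("near",46),("far",-46)): print(nm,f(np.array([556.4,107.4,276])+o*ey))
for x,y in((557,108.9),(561.7,109.7)):
    b=np.array([x,y,0])
    for n,p in(("griptop nr L/R",[(14,16,228),(-14,16,228)]),("collar near bottom",[(17,32,140),(-17,32,140)]),("head bottom near",[(20,30,35),(-20,30,35)])):
        print(x,n,*[f(b+ex*q[0]+ey*q[1]+[0,0,q[2]]) for q in p])
E
```

```text
near [182.5 184.7]
far [188.2  80.3]
557 griptop nr L/R [169.4 198.7] [211.2 197.3]
557 collar near bottom [177.9 293.5] [225.2 291.7]
557 head bottom near [188.5 367.4] [239.2 365.4]
561.7 griptop nr L/R [162.3 198.7] [204.1 197.2]
561.7 collar near bottom [171.3 293.4] [218.6 291.7]
561.7 head bottom near [182.5 367.3] [233.2 365.4]
```

The scanner sits at about (557,109), so the tool is lined up. Descending and gripping.

```bash
python3 -m handwheel '[[[0,0,0],[0.01,0.03,-0.4],1],[[0,0,0],[0,0,-0.4],1],[[0,0,0],[0,0,-0.4],1],[[0,0,0],[0,0,-0.4],1],[[0,0,0],[0,0,-0.23],1],[[0,0,0],[0,0,0],1],[[0,0,0],[0,0,0],1]]'
python3 -m handwheel '[[[0,0,0],[0,0,0],0],[[0,0,0],[0,0,0],0],[[0,0,0],[0,0,0],0],[[0,0,0],[0,0,0],0],[[0,0,0],[0,0,0],0],[[0,0,0],[0,0,0],0],[[0,0,0],[0,0,0],0],[[0,0,0],[0,0,0],0]]' 60
```

```text
t: 3.3
tcp_pos: [559.6, 109.0, 178.4]
tool_rot: [-0.0, 0.994, 0.112, 0.001]
ft_force: [-0.5, -0.4, 0.1]
gripper_width: 85.5
grip_force: 0.0
t: 4.1
tcp_pos: [559.1, 109.4, 177.5]
tool_rot: [-0.0, 0.994, 0.112, 0.001]
ft_force: [-1.7, 3.4, 5.5]
gripper_width: 30.9
grip_force: 60.5
```

```bash
python3 -m handwheel '[[[0,0,0],[0,0,0.1],0],[[0,0,0],[0,0,0.15],0],[[0,0,0],[0,0,0.15],0],[[0,0,0],[0,0,0.15],0],[[0,0,0],[0,0,0.15],0],[[0,0,0],[0,0,0.1],0],[[0,0,0],[0,0,0],0],[[0,0,0],[0,0,0],0]]'
python3 - <<'E'
from station import arm
import cv2,numpy as np
a=arm.get_image("side")["img"][130:310,150:270,::-1]
cv2.imwrite("pics/lift.png",cv2.resize(a,(400,600),interpolation=cv2.INTER_CUBIC))
E
```

```text
t: 4.9
tcp_pos: [559.0, 109.0, 216.9]
tool_rot: [0.0, 0.994, 0.112, 0.0]
ft_force: [0.1, -0.6, -3.3]
gripper_width: 30.8
grip_force: 59.6
```

View pics/lift.png

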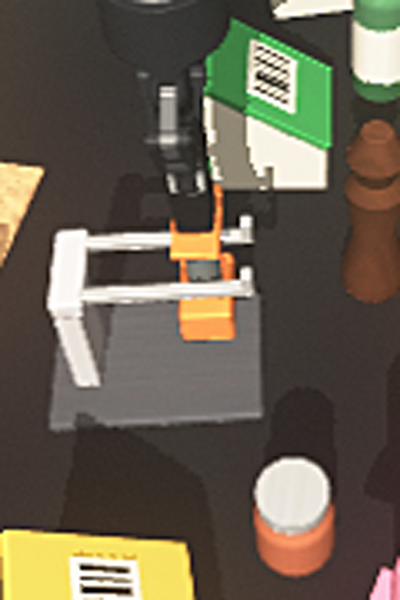

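Lifted cleanly: the collar at (195,245) sits above the prong tops and the scanner is upright. Bringing it out forwards, then up and over to the canister with a 35° tilt.

```bash
python3 -m handwheel '[[[0,0,0],[-0.25,-0.06,0],0],[[0,0,0],[-0.35,-0.08,0],0],[[0,0,0],[-0.35,-0.08,0],0],[[0,0,0],[-0.35,-0.08,0],0],[[0,0,0],[-0.35,-0.08,0],0],[[0,0,0.37],[0,0,0.6],0],[[0,0,0.37],[0,0,0.9],0],[[0,0,0.37],[0,0,0.75],0]]'
python3 -m handwheel '[[[0.194,-0.471,0],[-0.15,0.53,-0.01],0],[[0.194,-0.471,0],[-0.15,0.53,-0.01],0],[[0.194,-0.471,0],[-0.15,0.53,-0.01],0],[[0.194,-0.471,0],[-0.15,0.53,-0.01],0],[[0.194,-0.471,0],[-0.15,0.53,-0.01],0],[[0.194,-0.471,0],[-0.15,0.53,-0.01],0],[[0.194,-0.471,0],[-0.15,0.53,-0.01],0],[[0.194,-0.471,0],[-0.15,0.53,-0.01],0]]'
python3 -m handwheel '[[[0,0,0],[0,0,0],0],[[0,0,0],[0,0,0],0]]'
python3 - <<'E'
from station import arm
from geo import *
import cv2
o=arm.observe();q=o["tool_rot"];R=Ro.from_quat(np.r_[q[1:],q[0]]).as_matrix()
c=np.cos(.39);s=np.sin(.39);n=np.array([-.5736*c,-.5736*s,.8192]);L=np.array([558.9,359.3,100])
print(o["tcp_pos"],R[:,2],-n,"tool x",R[:,0]);print("rot err",np.cross(R[:,2],-n)/.15,"shift",(L+212.5*n-o["tcp_pos"])/50)
b=arm.get_image("top")["img"];cv2.imwrite("pics/pre.png",cv2.resize(b[:,:,::-1],(800,600)))
E
```

```text
t: 5.75
tcp_pos: [475.7, 89.8, 330.8]
tool_rot: [0.0, 0.981, 0.196, -0.0]
ft_force: [1.0, 0.7, -2.5]
gripper_width: 31.1
grip_force: 60.1
t: 6.55
tcp_pos: [446.4, 238.1, 324.7]
tool_rot: [-0.073, 0.925, 0.232, 0.293]
ft_force: [-0.6, 0.3, -2.0]
gripper_width: 31.1
grip_force: 60.5
t: 6.75
tcp_pos: [446.3, 237.5, 324.8]
tool_rot: [-0.072, 0.926, 0.232, 0.291]
ft_force: [0.2, -0.1, -1.6]
gripper_width: 31.1
grip_force: 60.5
[446.26551615 237.4911048  324.84848894] [ 0.50464272  0.26835428 -0.82056182] [ 0.53052784  0.21807607 -0.8192    ] tool x [0.72381949 0.38653296 0.57155719]
rot err [-0.27260614 -0.1461838  -0.21545939] shift [-0.00205363  1.50935459 -1.01536978]
```

```bash
python3 -m handwheel '[[[-0.055,-0.03,-0.043],[-0.08,0.27,-0.07],0],[[-0.055,-0.03,-0.043],[-0.08,0.27,-0.07],0],[[-0.055,-0.03,-0.043],[-0.08,0.27,-0.07],0],[[-0.055,-0.03,-0.043],[-0.08,0.27,-0.07],0],[[-0.055,-0.03,-0.043],[-0.08,0.27,-0.07],0],[[0,0,0],[0,0,0],0],[[0,0,0],[0,0,0],0]]'
python3 - <<'E'
from station import arm
from geo import *
import cv2
o=arm.observe();q=o["tool_rot"];R=Ro.from_quat(np.r_[q[1:],q[0]]).as_matrix()
c=np.cos(.39);s=np.sin(.39);n=np.array([-.5736*c,-.5736*s,.8192]);L=np.array([558.9,359.3,100])
T=o["tcp_pos"];print(T,o["joint_pos"]);print("rot err",np.cross(R[:,2],-n)/.15,"shift",(L+212.5*n-T)/50)
b=arm.get_image("top")["img"];a=arm.get_image("side")["img"]
for nm,z in(("nose",142.5),("spot",212.5),("label",None)):
    X=L if z is None else T+R[:,2]*z
    for v in("side","top"): print(nm,v,proj(v,X)[0])
off=a[210:390,130:270][:,:,::-1];cv2.imwrite("pics/pre2.png",np.hstack([cv2.resize(off,(400,514),interpolation=cv2.INTER_CUBIC),cv2.resize(b[110:239,70:170,::-1],(400,514),interpolation=cv2.INTER_CUBIC)]))
E
```

```text
t: 7.5
tcp_pos: [452.5, 262.7, 307.6]
tool_rot: [-0.056, 0.918, 0.256, 0.296]
ft_force: [0.1, 0.4, -2.8]
gripper_width: 31.5
grip_force: 60.4
[452.51577446 262.73458706 307.64726635] [ 0.56173983 -0.38383129 -0.44137022  0.9038359  -0.0586918   3.14060407]
rot err [-0.20105304 -0.08341717 -0.15241152] shift [-0.1270588   1.00448494 -0.67134533]
nose side [199.8324512  269.21959383]
nose top [133.16174223 161.61003607]
spot side [184.21786389 286.41468984]
spot top [133.18337742 150.81795145]
label side [182.1048804  311.89776507]
label top [120.62161564 153.78905107]
```

View pics/pre2.png

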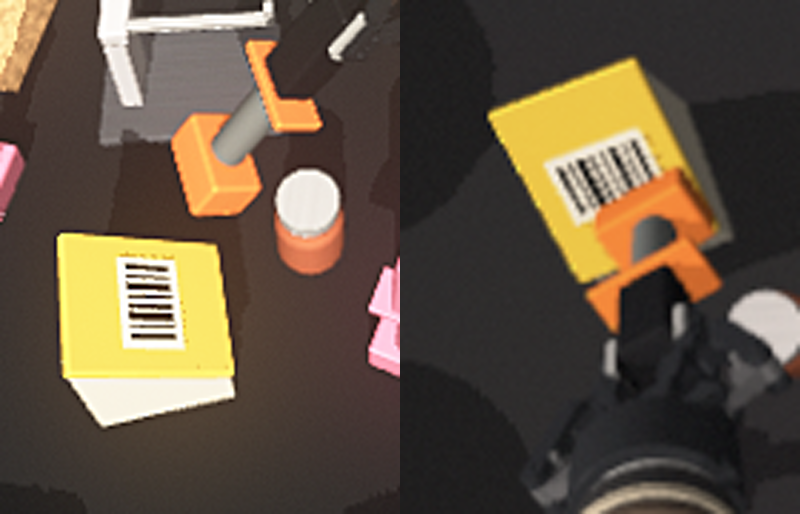

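Joint 6 sits at its 3.14 limit, and that is what cut the last moves short. A small roll about the reading axis frees it. The crop shows the scanner firmly held, with its head at (215,165), short of the canister and clear of the jar.

```bash
cat > aim.py <<'E'
from station import arm
from geo import *
c=np.cos(.39);s=np.sin(.39);n=np.array([-.5736*c,-.5736*s,.8192]);L=np.array([558.9,359.3,100])
D0=np.c_[[.8192*c,.8192*s,.5736],[s,-c,0],-n]
def err(stand=0,roll=.17):
    o=arm.observe();q=o["tool_rot"];R=Ro.from_quat(np.r_[q[1:],q[0]])
    D=Ro.from_rotvec(roll*n)*Ro.from_matrix(D0)
    np.set_printoptions(precision=3,suppress=True)
    print("rot",(D*R.inv()).as_rotvec()/.15,"shift",(L+(212.5+stand)*n-o["tcp_pos"])/50,o["joint_pos"])
    T=o["tcp_pos"];z=R.as_matrix()[:,2];t=((L-T)@n)/(z@n);p=T+z*t-L
    print("axis miss",p,"dist",t-142.5,"deg",np.degrees(np.arccos(-z@n)),"roll",np.degrees(np.arcsin(R.as_matrix()[:,1]@D0[:,0])))
    return T,R.as_matrix()
E
python3 -c "
from aim import *
err(30)"
```

```text
rot [-0.303 -0.123  0.006] shift [-0.448  0.879 -0.19 ] [ 0.561 -0.384 -0.441  0.904 -0.059  3.141]
axis miss [ 21.73  -33.555   5.14 ] dist 105.6972184155077 deg 2.198845513325495 roll 8.089224400937715
```

```bash
python3 -m handwheel '[[[-0.2,-0.08,0.15],[0,0,0],0],[[-0.2,-0.08,0.15],[0,0,0],0],[[-0.19,-0.08,0.15],[-0.05,0.1,-0.02],0],[[0,0,0],[-0.1,0.2,-0.04],0],[[0,0,0],[-0.1,0.2,-0.04],0],[[0,0,0],[-0.1,0.2,-0.04],0],[[0,0,0],[-0.1,0.18,-0.04],0],[[0,0,0],[0,0,0],0]]'
python3 -m handwheel '[[[0,0,0],[0,0,0],0]]'
python3 -c "
from aim import *
err(30,.25)"
```

```text
t: 8.4
tcp_pos: [435.6, 300.3, 298.3]
tool_rot: [-0.023, 0.903, 0.307, 0.299]
ft_force: [0.4, 0.3, -3.2]
gripper_width: 30.9
grip_force: 60.6
t: 8.5
tcp_pos: [436.0, 299.7, 298.8]
tool_rot: [-0.022, 0.903, 0.307, 0.299]
ft_force: [-0.3, 0.7, -3.7]
gripper_width: 30.8
grip_force: 60.6
rot [ 0.014 -0.01  -0.093] shift [-0.115  0.135 -0.003] [ 0.705 -0.358 -0.44   0.901 -0.171  3.14 ]
axis miss [ 3.959 -5.687  1.05 ] dist 98.58504796912968 deg nan roll 15.027593590268166aim.py:11: RuntimeWarning: invalid value encountered in arccos
  print("axis miss",p,"dist",t-142.5,"deg",np.degrees(np.arccos(-z@n)),"roll",np.degrees(np.arcsin(R.as_matrix()[:,1]@D0[:,0])))
```

```bash
python3 -m handwheel '[[[-0.1,-0.05,0.13],[0,0,0],0],[[-0.1,-0.05,0.13],[-0.05,0.07,0],0],[[0,0,0],[-0.06,0.07,0],0],[[0,0,0],[0,0,0],0],[[0,0,0],[0,0,0],0]]'
python3 - <<'E'
from aim import *
import cv2
err(30,.31)
a=arm.get_image("side")["img"][215:345,130:230,::-1];b=arm.get_image("top")["img"][110:240,75:175,::-1]
cv2.imwrite("pics/st.png",np.hstack([cv2.resize(x,(400,520),interpolation=cv2.INTER_CUBIC) for x in(a,b)]))
E
```

```text
t: 9.0
tcp_pos: [430.3, 306.9, 299.0]
tool_rot: [-0.013, 0.895, 0.329, 0.301]
ft_force: [-0.1, 0.4, -2.9]
gripper_width: 30.8
grip_force: 60.4
rot [-0.001  0.002 -0.027] shift [-0.002 -0.01  -0.006] [ 0.736 -0.356 -0.439  0.904 -0.193  3.115]
axis miss [-0.008  1.062  0.278] dist 100.10056432079557 deg nan roll 17.9520596978202aim.py:11: RuntimeWarning: invalid value encountered in arccos
  print("axis miss",p,"dist",t-142.5,"deg",np.degrees(np.arccos(-z@n)),"roll",np.degrees(np.arcsin(R.as_matrix()[:,1]@D0[:,0])))
```

View pics/st.png

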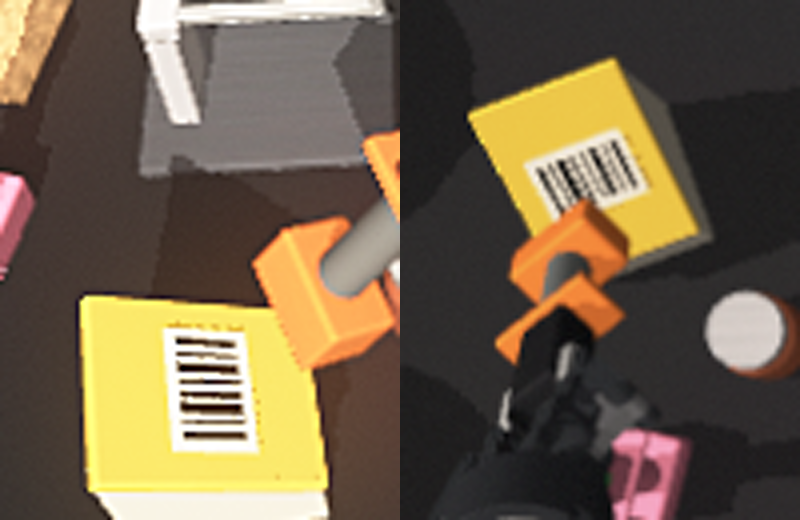

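```bash
python3 - <<'E'
from aim import *
T,R=err(30,.31)
O=T+R[:,2]*37.5; S=np.c_[R[:,0],-R[:,1],-R[:,2]]
for z in(-70,-105):
  for x,y in((20,30),(20,-30),(-20,-30),(-20,30)):
    X=O+S@[x,y,z];print((x,y,z),((proj("side",X)-[130,215])*4)[0],((proj("top",X)-[75,110])*4+[400,0])[0])
for x,y in((17,32),(17,-32),(-17,-32),(-17,32)):
    X=O+S@[x,y,8];print("collar",(x,y),((proj("side",X)-[130,215])*4)[0],((proj("top",X)-[75,110])*4+[400,0])[0])
E
```

```text
rot [-0.     0.001 -0.025] shift [-0.004 -0.007 -0.005] [ 0.735 -0.356 -0.439  0.904 -0.193  3.115]
axis miss [0.054 0.815 0.252] dist 100.03915243583336 deg nan roll 17.937999269185873
(20, 30, -70) [327.773 338.048] [503.43  271.693]
(20, -30, -70) [276.854 221.954] [581.124 210.555]
(-20, -30, -70) [342.212 207.606] [629.452 257.805]
(-20, 30, -70) [393.296 318.212] [552.832 317.32 ]
(20, 30, -105) [290.822 370.616] [509.378 246.103]
(20, -30, -105) [242.632 256.769] [584.803 186.596]
(-20, -30, -105) [307.533 241.464] [631.608 232.898]
(-20, 30, -105) [355.981 350.06 ] [557.198 290.871]
collar (17, 32) [426.129 260.353] [490.143 340.627]
collar (17, -32) [364.298 131.551] [578.865 271.348]
collar (-17, -32) [420.445 121.836] [623.114 313.437]
collar (-17, 32) [482.163 245.158] [535.506 381.034]aim.py:11: RuntimeWarning: invalid value encountered in arccos
  print("axis miss",p,"dist",t-142.5,"deg",np.degrees(np.arccos(-z@n)),"roll",np.degrees(np.arcsin(R.as_matrix()[:,1]@D0[:,0])))
```

```bash
python3 - <<'E'
import cv2
a=cv2.imread("pics/st.png");l=a[190:390,230:400];r=a[180:380,480:650]
import numpy as np
cv2.imwrite("pics/st2.png",np.hstack([cv2.resize(x,(400,470),interpolation=cv2.INTER_CUBIC) for x in(l,r)]))
E
```

```text
(no output)
```

View pics/st2.png

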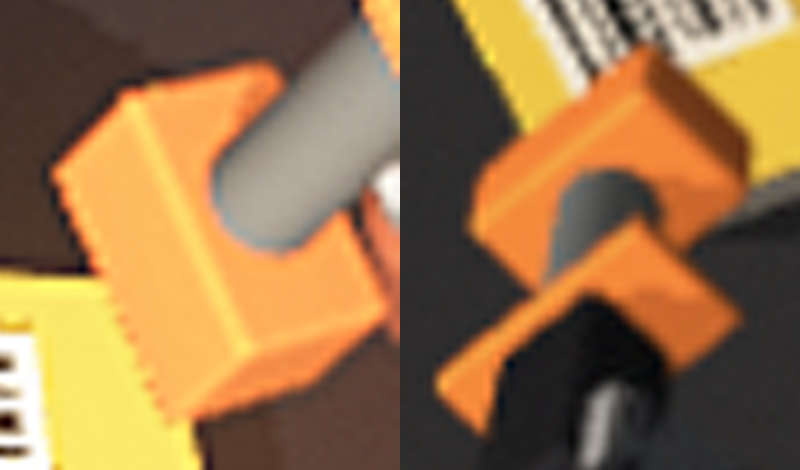

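```bash
python3 - 2>/dev/null <<'E'
from aim import *
T,R=err(30,.31)
S=np.c_[R[:,0],-R[:,1],-R[:,2]];G=T-R[:,2]*19
m=[("side",(20,-30,-105),(252,262)),("side",(20,-30,-70),(286,229)),("side",(20,30,-70),(336,340)),("side",(20,30,-105),(302,368)),("side",(-20,30,-70),(394,317.5)),("side",(-20,-30,-70),(347,218)),
("top",(20,-30,-70),(185.4,216)),("top",(20,-30,-105),(186,198)),("top",(20,30,-105),(110,259)),("top",(20,30,-70),(110,276)),("top",(-20,-30,-70),(228,256.5)),("top",(17,-32,8),(182,274)),("top",(-17,-32,8),(224.5,316)),("top",(17,32,8),(96,344))]
def f(q):
    Q=S@Ro.from_rotvec([0,q[3],0]).as_matrix();e=[]
    for v,p,u in m:
        X=G+S@[q[0],q[1],q[2]]+Q@(np.array(p)-[0,0,56.5])
        e.append((proj(v,X)[0]-((130,215) if v=="side" else (75,110))+.5)*4-.5-u)
    return np.ravel(e)
r=least_squares(f,[0,0,0,0],loss="soft_l1",f_scale=3,x_scale=[1,1,1,.02]);print(r.x,np.sqrt((r.fun**2).mean()));print(f(r.x).reshape(-1,2).T)
sg=np.sqrt(np.diag(np.linalg.inv(r.jac.T@r.jac)))*3;print(sg)
r2=least_squares(lambda q:f(np.r_[q,0]),[0,0,0],loss="soft_l1",f_scale=3);print(r2.x)
E
```

```text
rot [-0.     0.001 -0.025] shift [-0.004 -0.007 -0.005] [ 0.735 -0.356 -0.439  0.904 -0.193  3.115]
axis miss [0.054 0.815 0.252] dist 100.03915243583336 deg nan roll 17.937999269185873
[-0.919  1.354 -1.188  0.019] 3.709289385324336
[[-1.539 -2.429 -1.526 -3.347  6.341  2.231 -0.273  3.51   4.318 -2.339
   5.201 -0.91   0.657 -3.404]
 [-1.367 -2.691  2.009  6.01   3.934 -6.859  0.365 -4.859 -6.602  1.267
   7.434  1.425  1.898  0.495]]
[1.791 0.672 1.635 0.016]
[-2.815  1.4   -0.964]
```

```bash
python3 -m handwheel '[[[0,0,0],[0.06,0.02,-0.07],0],[[0,0,0],[0.12,0.04,-0.15],0],[[0,0,0],[0.12,0.04,-0.15],0],[[0,0,0],[0.07,0.03,-0.09],0],[[0,0,0],[0,0,0],0],[[0,0,0],[0,0,0],0],[[0,0,0],[0,0,0],0],[[0,0,0],[0,0,0],0]]'
python3 -c "
from aim import *
err(0,.31)" 2>/dev/null
```

```text
t: 9.9
tcp_pos: [449.0, 313.3, 276.4]
tool_rot: [-0.013, 0.895, 0.329, 0.301]
ft_force: [0.0, 1.0, -3.1]
gripper_width: 31.4
grip_force: 60.4
rot [-0.004  0.005 -0.025] shift [-0.057 -0.008 -0.047] [ 0.715 -0.324 -0.47   0.838 -0.182  3.097]
axis miss [2.958 0.974 2.175] dist 70.34896716893641 deg nan roll 17.93277487735546
```

Now at the scan pose: 70 mm away, square, with the miss equal to the correction I intended. Holding still.

```bash
H='see typed rows'; python3 -m handwheel '[[[0,0,0],[0,0,0],0],[[0,0,0],[0,0,0],0],[[0,0,0],[0,0,0],0],[[0,0,0],[0,0,0],0],[[0,0,0],[0,0,0],0],[[0,0,0],[0,0,0],0],[[0,0,0],[0,0,0],0],[[0,0,0],[0,0,0],0]]' >/dev/null
python3 -m handwheel '[[[0,0,0],[0,0,0],0],[[0,0,0],[0,0,0],0],[[0,0,0],[0,0,0],0],[[0,0,0],[0,0,0],0],[[0,0,0],[0,0,0],0],[[0,0,0],[0,0,0],0],[[0,0,0],[0,0,0],0],[[0,0,0],[0,0,0],0]]' >/dev/null
python3 -m handwheel '[[[0,0,0],[0,0,0],0],[[0,0,0],[0,0,0],0],[[0,0,0],[0,0,0],0],[[0,0,0],[0,0,0],0],[[0,0,0],[0,0,0],0],[[0,0,0],[0,0,0],0],[[0,0,0],[0,0,0],0],[[0,0,0],[0,0,0],0]]' >/dev/null
python3 -m handwheel '[[[0,0,0],[0,0,0],0],[[0,0,0],[0,0,0],0],[[0,0,0],[0,0,0],0],[[0,0,0],[0,0,0],0],[[0,0,0],[0,0,0],0],[[0,0,0],[0,0,0],0],[[0,0,0],[0,0,0],0],[[0,0,0],[0,0,0],0]]'
python3 - 2>/dev/null <<'E'
from aim import *
import cv2
err(0,.31)
a=arm.get_image("side")["img"][215:345,130:230,::-1];b=arm.get_image("top")["img"][110:240,75:175,::-1]
cv2.imwrite("pics/scan.png",np.hstack([cv2.resize(x,(400,520),interpolation=cv2.INTER_CUBIC) for x in(a,b)]))
E
```

```text
t: 13.1
tcp_pos: [449.0, 313.3, 275.9]
tool_rot: [-0.013, 0.895, 0.329, 0.301]
ft_force: [-0.5, -0.6, -1.6]
gripper_width: 31.1
grip_force: 60.4
rot [-0.     0.001 -0.024] shift [-0.056 -0.006 -0.036] [ 0.715 -0.324 -0.47   0.838 -0.182  3.097]
axis miss [2.623 0.694 1.883] dist 69.93235063330675 deg nan roll 17.936201084760047
```

View pics/scan.png

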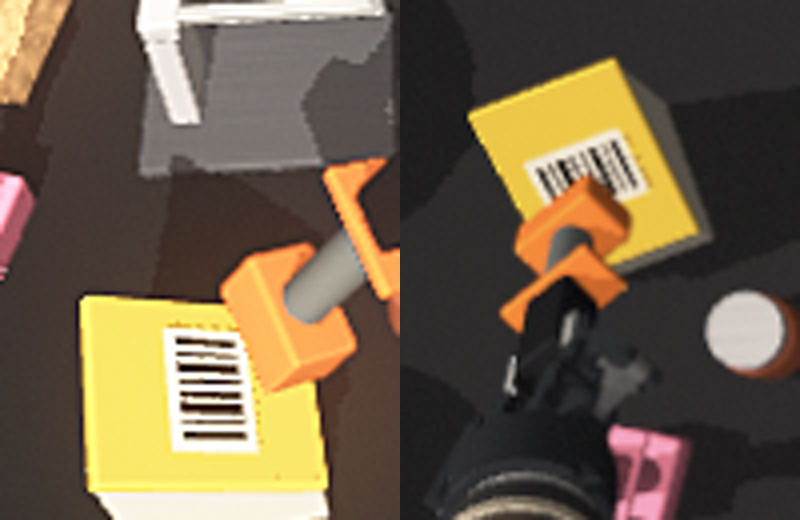

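The scanner window faces the label squarely, with the head at (288,320) in the side crop and touching nothing. The pose held for 3.2 s. Retreating along the axis, then back over to the stand while removing the tilt.

```bash
python3 -m handwheel '[[[0,0,0],[-0.08,-0.03,0.12],0],[[0,0,0],[-0.16,-0.06,0.25],0],[[0,0,0],[-0.2,-0.08,0.3],0],[[0,0,0],[-0.2,-0.08,0.3],0],[[0,0,0],[0,-0.2,0.2],0],[[0,0,0],[0,-0.4,0.1],0]]'
python3 -m handwheel '[[[-0.194,0.471,0],[0.14,-0.45,0],0],[[-0.194,0.471,0],[0.14,-0.45,0],0],[[-0.194,0.471,0],[0.14,-0.45,0],0],[[-0.194,0.471,0],[0.14,-0.45,0],0],[[-0.194,0.471,0],[0.14,-0.45,0],0],[[-0.194,0.471,0],[0.14,-0.45,0],0],[[-0.194,0.471,0],[0.14,-0.45,0],0],[[-0.194,0.471,0],[0.14,-0.45,0],0]]'
cat > back.py <<'E'
from aim import *
def back(tgt,yaw=.224):
    o=arm.observe();q=o["tool_rot"];R=Ro.from_quat(np.r_[q[1:],q[0]])
    D=Ro.from_quat([np.cos(yaw/2),np.sin(yaw/2),0,0])
    np.set_printoptions(precision=3,suppress=True)
    print("rot",(D*R.inv()).as_rotvec()/.15,"shift",(np.array(tgt)-o["tcp_pos"])/50,o["joint_pos"],o["ft_force"])
E
python3 -c "
from back import *
back([474,90,330])"
```

```text
t: 13.8
tcp_pos: [417.0, 271.2, 341.2]
tool_rot: [-0.013, 0.895, 0.329, 0.301]
ft_force: [-0.0, -0.0, -2.5]
gripper_width: 31.2
grip_force: 60.5
t: 14.6
tcp_pos: [474.0, 89.1, 340.2]
tool_rot: [-0.001, 0.939, 0.344, -0.0]
ft_force: [0.0, 0.0, -3.0]
gripper_width: 30.9
grip_force: 60.4
rot [-0.008 -0.007 -3.189] shift [ 0.     0.017 -0.205] [0.185 0.084 0.205 1.693 0.001 2.624] [ 0.013  0.047 -3.008]
```

```bash
python3 -m handwheel '[[[0,0,-0.455],[0,0,0],0],[[0,0,-0.455],[0,0,0],0],[[0,0,-0.455],[0,0,0],0],[[0,0,-0.455],[0,0,0],0],[[0,0,-0.455],[0,0,-0.1],0],[[0,0,-0.455],[0,0,-0.1],0],[[0,0,-0.455],[0,0,0],0],[[0,0,0],[0,0,0],0]]'
python3 -m handwheel '[[[0,0,0],[0,0,-0.3],0],[[0,0,0],[0,0,-0.5],0],[[0,0,0],[0,0,-0.5],0],[[0,0,0],[0,0,-0.5],0],[[0,0,0],[0,0,-0.4],0],[[0,0,0],[0,0,-0.05],0],[[0,0,0],[0,0,0],0]]'
python3 -c "
from back import *
back([559.1,109.4,217])"
```

```text
t: 15.4
tcp_pos: [473.5, 90.3, 329.7]
tool_rot: [-0.001, 0.994, 0.112, 0.001]
ft_force: [0.3, 0.2, -2.5]
gripper_width: 30.9
grip_force: 61.1
t: 16.1
tcp_pos: [473.1, 90.5, 217.2]
tool_rot: [-0.001, 0.994, 0.113, 0.0]
ft_force: [0.3, -0.3, -2.0]
gripper_width: 31.2
grip_force: 61.0
rot [-0.011 -0.001 -0.013] shift [ 1.721  0.378 -0.004] [ 0.188  0.044 -0.11   1.416  0.002  3.104] [ 0.337 -0.347 -1.99 ]
```

```bash
python3 -m handwheel '[[[0,0,0],[0.2,0.04,0],0],[[0,0,0],[0.3,0.065,0],0],[[0,0,0],[0.3,0.065,0],0],[[0,0,0],[0.3,0.065,0],0],[[0,0,0],[0.3,0.065,0],0],[[0,0,0],[0.2,0.05,0],0],[[0,0,0],[0.12,0.028,0],0],[[0,0,0],[0,0,0],0]]'
python3 -c "
from back import *
back([559.1,109.4,177.5])"
```

```text
t: 16.9
tcp_pos: [559.8, 109.8, 217.0]
tool_rot: [-0.001, 0.994, 0.113, 0.0]
ft_force: [-1.3, -0.5, -2.7]
gripper_width: 31.0
grip_force: 61.2
rot [-0.011  0.001 -0.01 ] shift [-0.015 -0.008 -0.79 ] [0.193 0.213 0.084 1.441 0.002 3.109] [-1.283 -0.521 -2.662]
```

```bash
python3 -m handwheel '[[[-0.01,0,-0.01],[-0.01,-0.01,-0.15],0],[[0,0,0],[0,0,-0.2],0],[[0,0,0],[0,0,-0.2],0],[[0,0,0],[0,0,-0.15],0],[[0,0,0],[0,0,-0.06],0],[[0,0,0],[0,0,0],0],[[0,0,0],[0,0,0],0]]'
python3 -m handwheel '[[[0,0,0],[0,0,-0.02],0],[[0,0,0],[0,0,0],0],[[0,0,0],[0,0,0],0]]'
```

```text
t: 17.6
tcp_pos: [558.5, 109.2, 179.1]
tool_rot: [-0.0, 0.994, 0.112, 0.0]
ft_force: [0.3, -0.0, -2.5]
gripper_width: 31.4
grip_force: 61.1
t: 17.9
tcp_pos: [558.6, 109.2, 178.0]
tool_rot: [-0.0, 0.994, 0.112, 0.0]
ft_force: [-0.1, 0.3, -2.6]
gripper_width: 30.9
grip_force: 61.1
```

```bash
for i in 1; do python3 -m handwheel '[[[0,0,0],[0,0,-0.02],0],[[0,0,0],[0,0,0],0],[[0,0,0],[0,0,0],0]]'; done
python3 -m handwheel '[[[0,0,0],[0,0,-0.02],0],[[0,0,0],[0,0,0],0],[[0,0,0],[0,0,0],0]]'
```

```text
t: 18.2
tcp_pos: [558.6, 109.2, 177.5]
tool_rot: [-0.0, 0.994, 0.112, 0.0]
ft_force: [-1.1, 0.4, 2.1]
gripper_width: 31.1
grip_force: 61.7
t: 18.5
tcp_pos: [558.7, 109.3, 177.5]
tool_rot: [-0.0, 0.994, 0.112, 0.001]
ft_force: [-3.4, 0.7, 7.8]
gripper_width: 31.3
grip_force: 62.4
```

The collar is seated on the prongs: the vertical force has reversed. Easing off and letting go.

```bash
python3 -m handwheel '[[[0,0,0],[0,0,0.02],0],[[0,0,0],[0,0,0],0],[[0,0,0],[0,0,0],0.15],[[0,0,0],[0,0,0],0.5],[[0,0,0],[0,0,0],0.9],[[0,0,0],[0,0,0],1],[[0,0,0],[0,0,0],1],[[0,0,0],[0,0,0],1]]' 20
python3 -m handwheel '[[[0,0,0],[0,0,0],1],[[0,0,0],[0,0,0.2],1],[[0,0,0],[0,0,0.4],1],[[0,0,0],[0,0,0.5],1],[[0,0,0],[0,0,0.5],1],[[0,0,0],[0,0,0.5],1],[[0,0,0],[0,0,0.5],1],[[0,0,0],[0,0,0.5],1]]'
python3 -m handwheel '[[[0,0,0],[-0.6,-0.6,0],1],[[0,0,0],[-0.6,-0.6,0],1],[[0,0,0],[-0.6,-0.6,0],1],[[0,0,0],[-0.6,-0.6,0],1],[[0,0,0],[-0.6,-0.6,0],1],[[0,0,0],[0,0,0],1],[[0,0,0],[0,0,0],1],[[0,0,0],[0,0,0],1]]'
python3 - <<'E'
from station import arm
from geo import *
import cv2
# numeric before/after comparison
for v,boxes in(("side",{"stand":(165,265,170,235),"yellow":(285,355,145,215),"jar":(265,305,222,252),"green/mill":(130,225,205,275)}),("top",{"stand":(110,180,188,242),"yellow":(120,185,90,155),"jar":(180,206,150,180)})):
    a=d[v]["img"].astype(int);b=arm.get_image(v)["img"].astype(int)
    for k,(r0,r1,c0,c1) in boxes.items():
        A,B=a[r0:r1,c0:c1],b[r0:r1,c0:c1];f=lambda I:[(np.argwhere(m).mean(0).round(1),m.sum()) for m in[(I[...,0]>180)&(I[...,1]>80)&(I[...,1]<190)&(I[...,2]<90)]]
        print(v,k,"diff",np.abs(A-B).mean().round(1),"orange",f(A),f(B))
E
```

```text
t: 19.3
tcp_pos: [558.5, 109.1, 176.7]
tool_rot: [-0.0, 0.994, 0.112, -0.0]
ft_force: [-0.5, 0.0, -0.2]
gripper_width: 85.3
grip_force: 0.0
t: 20.1
tcp_pos: [558.3, 109.1, 333.9]
tool_rot: [-0.0, 0.994, 0.112, 0.0]
ft_force: [0.2, -1.1, 0.1]
gripper_width: 85.4
grip_force: 0.0
t: 20.9
tcp_pos: [409.0, -40.6, 332.3]
tool_rot: [-0.0, 0.994, 0.112, 0.0]
ft_force: [-0.4, -0.0, -0.3]
gripper_width: 85.3
grip_force: 0.0
side stand diff 6.5 orange [(array([58.9, 43.8]), np.int64(123))] [(array([60. , 43.4]), np.int64(190))]
side yellow diff 5.0 orange [(array([16.4, 34.3]), np.int64(33))] [(array([18.9, 34.5]), np.int64(44))]
side jar diff 6.0 orange [(array([30.1, 16. ]), np.int64(167))] [(array([29.8, 15.8]), np.int64(169))]
side green/mill diff 6.2 orange [(array([81.6,  9. ]), np.int64(52))] [(array([81.8,  9.5]), np.int64(71))]
top stand diff 2.0 orange [(array([47.5, 26.9]), np.int64(224))] [(array([47.8, 27.1]), np.int64(227))]
top yellow diff 0.9 orange [(array([35.6, 39.3]), np.int64(125))] [(array([35.5, 39.2]), np.int64(122))]
top jar diff 0.9 orange [(array([nan, nan]), np.int64(0))] [(array([nan, nan]), np.int64(0))]<stdin>:8: RuntimeWarning: Mean of empty slice.
  ret = um.true_divide(
```

The top view matches the first picture to a fraction of a pixel: scanner hung as before, canister and jar unmoved. The side-view differences are lighting and shadow from the arm. Handing in.

```bash
python3 -c "
from station import arm
print(arm.job_done())"
```

```text
the job is handed in; nothing more can be done
None
```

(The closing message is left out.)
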